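Line up the leg samples for waxing

ROBOT

A 7-joint arm with a two-finger parallel gripper is mounted at the origin on a cart in front of the work surface, level with it; the furniture and walls round the work are solid. World frame = base frame: x ahead of the robot, y to its left, z up, the work surface at z = 0. Lengths are in m, angles in degrees, forces in N, time in s.
With the tool pointing down it reaches from about 0.35 to 0.9 m from the base axis. Payload 19.9 kg.
Tool frame: the origin (TCP) lies on the centre line of the jaws, within the pads' length; the fingertips stand 17 mm ahead of it and the grasp point (between the pads) lies 2 mm behind it; z points along the fingers, y is the line along which they close (so a half turn about z gives the same grasp; the last joint's range is limited). The gripper opens to 94 mm and grips with 3 to 60 N. Pads are 16 mm wide; open, the fingers measure 119 mm over their backs; the gripper's body (75 mm by 177 mm) begins 78 mm behind the grasp point.
Start: joints at [-69.185, 23.915, -0.59, 92.452, 0.269, 63.638, -3.037], TCP at [0.246, 0.574, 0.222] pointing down, gripper open.
Joint ranges: [-161.28, 161.28], [-22.2, 115.67], [-73.04, 71.86], [3.21, 147.25], [-68.34, 248.33], [10.77, 114.83], [-161.83, 161.83]. Speed limits (degrees/s): [108.29, 108.29, 136.94, 136.94, 172.46, 172.46, 172.46].

INTERFACE

Orientations are given as a 3x3 rotation matrix whose columns are the frame's x, y, z axes.
In Python, from plant import env gives the robot as it stands.
- The arm moves only by the tool advance, called after "Request:" as a command line: name --argument value ..., lists and objects as JSON in quotes. Schema: {"type":"object","properties":{"ticks":{"type":"array","items":{"type":"array","items":{"type":"array","items":{"type":"number"},"minItems":5,"maxItems":5},"minItems":1,"maxItems":8},"minItems":1,"maxItems":1},"only":{"type":"string"},"quiet":{"type":"boolean"},"lines":{"type":"string"}},"required":["ticks"],"additionalProperties":false}. ticks is a list that holds a single list of rows (three levels of brackets), with 1 to 8 rows, each of 5 numbers: the opening from 0.0 (shut) to 1.0 (fully open), then dx, dy, dz in m, then a turn about the tool's z in degrees; each row shifts and turns the commanded pose from where the row before left it, along the tool's axes as they then stand; what a row does not reach is not made up. A row lasts 1/8 s, in which the tool goes at most 0.0625 m and 10.7 degrees, less where a joint would pass 70% of its speed; a pose out of reach is approached as far as the arm can. The fingers move at their own pace and stop on an object; the grip force is fixed at half the most. Time passes only in rows, so rows that do not move let the fingers close. The tool returns the time, the measured TCP pose, the force, the opening and the grip force at its end. only (a regular expression) keeps the lines of the reply that match it, lines (a string "A,B") keeps lines A to B, and quiet returns only ok. Input that does not fit is refused with a message, and nothing moves.
- env.get_obs(): the state, without advancing time (a new reading comes with each control period).
- env.grab_frame(name): name is "scene" or "top"; returns a dict with "color" (400x640x3 uint8, red, green, blue), "depth" (400x640 float32, m along the optical axis (not along the pixel's ray), 0 where there is no reading), "vfov" (degrees; the focal length in pixels is half the picture's height over the tangent of half this angle, whatever the lens; pixels are square), "cx", "cy" (the principal point, pixels), "extrinsics" (4x4, takes a point from camera to world coordinates). Camera axes: x right, y up, looking along -z (the intrinsics and any distortion apply to the point x, -y, -z); pixel columns grow to the right and rows downward; lengths in m; the calibration is good to about 2 mm. A picture is of the moment at which its call begins.
- env.job_done(): hands the job in; it is judged then, once.
The state is a dict: "time": time; "q": joint angles; "dq": joint speeds; "joint_torque": joint torques, N m; "ee_pos": TCP position; "eef_rot": TCP orientation; "force": force on the tool from outside, world axes, zero at the start; "moment": the same for the moment, N m; "width": opening from 0.0 (shut) to 1.0 (fully open); "grasp_force": force on a finger pad.
Only numpy, scipy, OpenCV 4.12 (cv2) and the standard library are available. Lean on these libraries where they do the work, as an engineer would, in place of code of your own. Each camera call takes 0.05 s, during which the arm holds its last target. There are 200 camera calls.

TASK

Stand the four turned leg samples upright on the board's cork pads, one in the middle of each pad, in order of height: the tallest on the end pad next to the wax tin, then ever shorter, the shortest at the other end. Leave the wax tin and the wooden offcut at the two ends of the board where they are, and don't knock any leg over.

Things in the scene. Friction and masses are not known exactly. Their poses are not given: they have to be found in the camera images.
- leg_145: turned dark-wood leg sample, a round stub standing on end: the tallest, 145 mm high, 38 mm in diameter below the middle, tapering gently to 33 mm at the top, a small groove near the foot, 0.02 to 0.1 kg, stands loose and upright on the bench at the start. Origin at the centre of its underside, z up along its axis.
- leg_118: turned dark-wood leg sample, a round stub standing on end: the second tallest, 118 mm high, 38 mm in diameter below the middle, tapering gently to 33 mm at the top, a small groove near the foot, 0.02 to 0.1 kg, stands loose and upright on the bench at the start. Origin at the centre of its underside, z up along its axis.
- leg_88: turned dark-wood leg sample, a round stub standing on end: the third, 88 mm high, 38 mm in diameter below the middle, tapering gently to 33 mm at the top, a small groove near the foot, 0.02 to 0.1 kg, stands loose and upright on the bench at the start. Origin at the centre of its underside, z up along its axis.
- leg_62: turned dark-wood leg sample, a round stub standing on end: the shortest, 62 mm high, 38 mm in diameter below the middle, tapering gently to 33 mm at the top, a small groove near the foot, 0.02 to 0.1 kg, stands loose and upright on the bench at the start. Origin at the centre of its underside, z up along its axis.
- pad_1: round cork pad, 62 mm across, fixed on the waxing board (end pad at the board's +y end). Four alike, 80 mm apart in a straight row, on a pale fixed wooden strip 490 x 90 mm, top 16 mm above the bench, with a 5 mm high strip along its far long edge. Origin: centre of the pad's underside, 16 mm above the bench (pad top at 19 mm); y along the row towards the pad_1 end, z up.
- pad_2: round cork pad, 62 mm across, fixed on the waxing board (between pad_1 and pad_3). Four alike, 80 mm apart in a straight row, on a pale fixed wooden strip 490 x 90 mm, top 16 mm above the bench, with a 5 mm high strip along its far long edge. Origin: centre of the pad's underside, 16 mm above the bench (pad top at 19 mm); y along the row towards the pad_1 end, z up.
- pad_3: round cork pad, 62 mm across, fixed on the waxing board (between pad_2 and pad_4). Four alike, 80 mm apart in a straight row, on a pale fixed wooden strip 490 x 90 mm, top 16 mm above the bench, with a 5 mm high strip along its far long edge. Origin: centre of the pad's underside, 16 mm above the bench (pad top at 19 mm); y along the row towards the pad_1 end, z up.
- pad_4: round cork pad, 62 mm across, fixed on the waxing board (end pad at the board's -y end). Four alike, 80 mm apart in a straight row, on a pale fixed wooden strip 490 x 90 mm, top 16 mm above the bench, with a 5 mm high strip along its far long edge. Origin: centre of the pad's underside, 16 mm above the bench (pad top at 19 mm); y along the row towards the pad_1 end, z up.
- wax_tin: round tin of wax, red side and cream lid, 68 mm in diameter, 39 mm high, standing loose on the board about 85 mm beyond the middle of one of the two end pads (pad_1 or pad_4, either may be drawn). It shows at which end the tallest leg goes; it stays where it is. Origin at the centre of its underside.
- offcut: pale block of wood, 70 x 32 x 20 mm, lying loose on the board about 85 mm beyond the middle of the end pad at the other end of the row, its long side along the row within 0.2 rad; it stays where it is. Origin at the centre of its underside, y along its length.

How it is judged:
By the outcome, as a careful person would: the job done as asked, in the order asked, and still so for the second after the job is handed in, with the robot touching nothing.
It also fails if it takes over 93 s, if anything falls off the work surface, if the arm or the gripper's body presses on something with over 40 N, if the wrist force passes 120 N, or if a joint passes its speed limit or range.

## Working session

There is one attempt and no reset: what is moved stays moved. The work goes in short steps, Python scripts to look and compute and a tool call to move; the robot and the scene stay as the last step left them, time stands still between calls to the robot, and variables do not carry over. Pictures are saved under pics/ and viewed, at most 14 in all, crops included, and the job is handed in when it is done.

```bash
ls; mkdir -p pics
```

Create h.py:
```python
import numpy as np, cv2
from plant import env
def grab(n):
    f=env.grab_frame(n); f['f']=200/np.tan(np.radians(f['vfov'])/2); f['E']=np.array(f['extrinsics']); return f
def pts(f):
    d=f['depth']; v,u=np.mgrid[0:400,0:640]
    P=np.stack([(u-f['cx'])/f['f']*d,-(v-f['cy'])/f['f']*d,-d],-1)
    return P@f['E'][:3,:3].T+f['E'][:3,3]
def ray(f,u,v,z):
    d=f['E'][:3,:3]@np.array([(u-f['cx'])/f['f'],-(v-f['cy'])/f['f'],-1]); o=f['E'][:3,3]
    return o+d*(z-o[2])/d[2]
def save(f,n): cv2.imwrite('pics/'+n,cv2.cvtColor(f['color'],cv2.COLOR_RGB2BGR))
```

Run:
```python
from h import *
for n in('scene','top'):
    f=grab(n); save(f,n+'0.png'); print(n,{k:v for k,v in f.items() if k not in('color','depth')}); np.savez(n+'0.npz',**f)
s=env.get_obs(); print(s['ee_pos'],s['eef_rot'],s['width'],s['time'])
```

```text
pics
plant.py
scene {'vfov': 52.85539819524485, 'cx': 317.49795288287913, 'cy': 203.89077924829277, 'extrinsics': array([[ 0.89513398,  0.32685808, -0.3031484 ,  0.28345548],
       [-0.44569287,  0.67086977, -0.59269859, -0.28886484],
       [ 0.00964478,  0.66565573,  0.74619664,  0.6679857 ],
       [ 0.        ,  0.        ,  0.        ,  1.        ]]), 'f': np.float64(402.40879960579), 'E': array([[ 0.89513398,  0.32685808, -0.3031484 ,  0.28345548],
       [-0.44569287,  0.67086977, -0.59269859, -0.28886484],
       [ 0.00964478,  0.66565573,  0.74619664,  0.6679857 ],
       [ 0.        ,  0.        ,  0.        ,  1.        ]])}
top {'vfov': 42.79413411886858, 'cx': 315.7942564069447, 'cy': 194.95078563355523, 'extrinsics': array([[ 1.39825172e-02,  9.97812344e-01, -6.46143570e-02,
         4.70475992e-01],
       [-9.99902054e-01,  1.39138578e-02, -1.51249090e-03,
         2.34524897e-01],
       [-6.10147119e-04,  6.46291766e-02,  9.97909163e-01,
         1.01757303e+00],
       [ 0.00000000e+00,  0.00000000e+00,  0.00000000e+00,
         1.00000000e+00]]), 'f': np.float64(510.41675800906194), 'E': array([[ 1.39825172e-02,  9.97812344e-01, -6.46143570e-02,
         4.70475992e-01],
       [-9.99902054e-01,  1.39138578e-02, -1.51249090e-03,
         2.34524897e-01],
       [-6.10147119e-04,  6.46291766e-02,  9.97909163e-01,
         1.01757303e+00],
       [ 0.00000000e+00,  0.00000000e+00,  0.00000000e+00,
         1.00000000e+00]])}
[0.24603814 0.57418069 0.22189221] [[-9.19186909e-01  3.93821417e-01 -3.41565886e-04]
 [ 3.93821550e-01  9.19186280e-01 -1.08121018e-03]
 [-1.11841051e-04 -1.12835025e-03 -9.99999357e-01]] 1.0010967741227468 0.1
```

View pics/scene0.png

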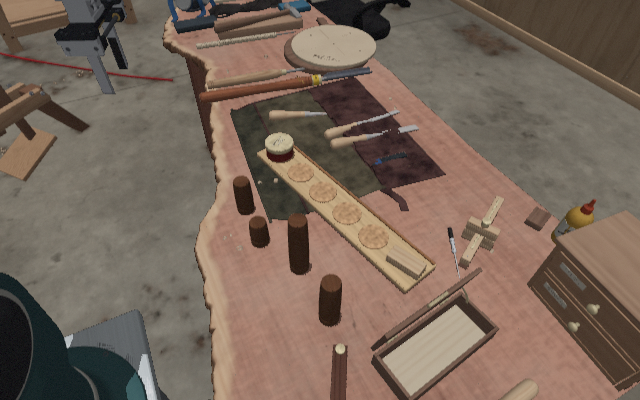

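View pics/top0.png

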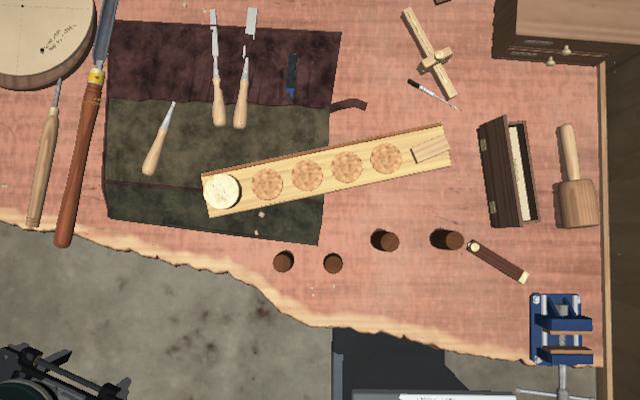

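The tin is at the +y end (top view 221,191), so the tallest leg goes on pad_1 at (268,184). The other pads are at about (307,176), (347,167) and (386,158), the offcut is at (432,150), and the leg tops are near (283,261), (333,263), (383,240) and (446,239). Next I measure.

Create m.py:
```python
from h import *
def pads(f):
    hsv=cv2.cvtColor(f['color'],cv2.COLOR_RGB2HSV)
    return hsv
def legs(f,zmin=.03,zmax=.2):
    P=pts(f); hsv=cv2.cvtColor(f['color'],cv2.COLOR_RGB2HSV)
    m=((P[...,2]>zmin)&(P[...,2]<zmax)&(f['depth']>0)&(hsv[...,2]<130)).astype(np.uint8)
    m=cv2.morphologyEx(m,cv2.MORPH_OPEN,np.ones((3,3)))
    n,l,st,c=cv2.connectedComponentsWithStats(m)
    out=[]
    for i in range(1,n):
        if st[i,4]<40: continue
        Q=P[l==i]; zt=np.percentile(Q[:,2],90); top=Q[Q[:,2]>zt-.006]
        (x,y),r=cv2.minEnclosingCircle(top[:,:2].astype(np.float32))
        out.append((c[i].round(),st[i,4],zt.round(4),top.mean(0).round(4),np.round([x,y,r],4)))
    return out
if __name__=='__main__':
  for n in('top','scene'):
    f=grab(n); print(n)
    for o in legs(f): print(*o)
    if n=='top':
        P=pts(f)
        for u,v in[(268,184),(307,176),(347,167),(386,158)]:
            print(hsv:=cv2.cvtColor(f['color'],cv2.COLOR_RGB2HSV)[v-3:v+3,u-3:u+3].mean((0,1)),P[v,u],ray(f,u,v,.019))
        print(cv2.cvtColor(f['color'],cv2.COLOR_RGB2HSV)[171,280:294].tolist(), cv2.cvtColor(f['color'],cv2.COLOR_RGB2HSV)[180,284:292].tolist())
```

```bash
python3 m.py
```

```text
top
[547.  41.] 3065 0.123 [ 0.817  -0.1952  0.1319] [ 0.8392 -0.2158  0.1103]
[499. 173.] 3039 0.1257 [ 0.5834 -0.1047  0.1258] [ 0.5758 -0.1048  0.0982]
[527. 150.] 229 0.0418 [ 0.6272 -0.1709  0.0399] [ 0.6229 -0.1709  0.0571]
[563. 205.] 301 0.0476 [ 0.5169 -0.2395  0.0454] [ 0.5231 -0.2426  0.0442]
[532. 189.] 40 0.0411 [ 0.5524 -0.1809  0.0389] [ 0.5522 -0.1811  0.011 ]
[448. 239.] 514 0.1196 [ 0.4534 -0.0071  0.1181] [ 0.4537 -0.0077  0.0167]
[385. 240.] 455 0.147 [0.4499 0.1104 0.1453] [0.45   0.11   0.0162]
[283. 261.] 321 0.0901 [0.4074 0.2959 0.0884] [0.4073 0.2963 0.0167]
[332. 263.] 295 0.0647 [0.4048 0.2029 0.0624] [0.4044 0.2029 0.0168]
[564. 321.] 993 0.0725 [ 0.3017 -0.2318  0.0709] [ 0.3022 -0.2327  0.0404]
[565. 355.] 759 0.0725 [ 0.2412 -0.2317  0.0706] [ 0.2434 -0.2331  0.0404]
[ 14.41666667 118.55555556 212.63888889] [0.55537497 0.33017427 0.01891679] [0.55536789 0.3301663  0.019     ]
[ 14.47222222 118.77777778 216.75      ] [0.57207502 0.25381579 0.02031948] [0.57220945 0.25384132 0.019     ]
[ 14.47222222 118.61111111 214.47222222] [0.59100283 0.17546334 0.01
[... 961 characters left out ...]
82 0.1081 0.1449] [0.4488 0.1095 0.017 ]
[258. 227.] 366 0.0633 [0.4033 0.2004 0.0622] [0.4035 0.2015 0.0166]
[482. 231.] 240 0.0528 [0.7971 0.0037 0.0522] [0.7961 0.0029 0.0279]
[592. 310.] 6155 0.1276 [ 0.8106 -0.197   0.1335] [ 0.8096 -0.1938  0.084 ]
[464. 281.] 228 0.1282 [ 0.6371 -0.1002  0.1269] [ 0.6385 -0.1014  0.0373]
[330. 296.] 884 0.1188 [ 0.4519 -0.0096  0.1179] [ 0.4525 -0.0081  0.0165]
[450. 344.] 1079 0.0413 [ 0.5963 -0.1518  0.0398] [ 0.5805 -0.1394  0.1058]
[401. 327.] 509 0.1277 [ 0.5184 -0.1166  0.1266] [ 0.5208 -0.1168  0.0435]
[392. 347.] 322 0.0413 [ 0.5107 -0.114   0.0395] [ 0.5241 -0.1225  0.0482]
[ 66. 376.] 2232 0.1934 [0.0869 0.0006 0.1936] [0.0881 0.002  0.0409]
```

Run:
```python
from h import *
R=[]
for n,cs in(('top',[(268,184),(307,176),(347,167),(386,158)]),('scene',[(300,173),(322,192),(347,213),(373,237)])):
    f=grab(n); h=cv2.cvtColor(f['color'],cv2.COLOR_RGB2HSV)
    m=((h[...,0]<17)&(h[...,1]>108)&(h[...,2]>150)).astype(np.uint8)
    m=cv2.morphologyEx(m,cv2.MORPH_CLOSE,np.ones((3,3)))
    n_,l,st,c=cv2.connectedComponentsWithStats(m)
    C=[]
    for u,v in cs:
        i=np.argmax(np.bincount(l[v-4:v+5,u-4:u+5][l[v-4:v+5,u-4:u+5]>0],minlength=n_))
        ys,xs=np.nonzero(l==i)
        W=np.array([ray(f,a,b,.019)[:2] for a,b in zip(xs,ys)])
        print(n,st[i],W.mean(0).round(4),np.ptp(W,axis=0).round(4)); C.append(W.mean(0))
    C=np.array(C); print(np.linalg.norm(np.diff(C,axis=0),axis=1))
```

```text
top [251 169  32  31 774] [0.5549 0.3325] [0.0594 0.0611]
top [291 160  32  31 767] [0.5736 0.2548] [0.0595 0.0611]
top [331 152  32  31 767] [0.5913 0.177 ] [0.0596 0.0611]
top [370 143  32  31 752] [0.6093 0.0998] [0.0596 0.0611]
[0.07992421 0.07981525 0.07921059]
scene [     0      0    640    400 255978] [0.6046 0.3248] [2.2851 2.0552]
scene [     0      0    640    400 255978] [0.6046 0.3248] [2.2851 2.0552]
scene [     0      0    640    400 255978] [0.6046 0.3248] [2.2851 2.0552]
scene [     0      0    640    400 255978] [0.6046 0.3248] [2.2851 2.0552]
[0. 0. 0.]
```

Create d.py:
```python
import sys,numpy as np
from plant import env
s=env.get_obs(); R=np.array(s['eef_rot']); p=np.array(s['ee_pos'])
P={'p1':(.555,.3325),'p2':(.5732,.2548),'p3':(.5913,.1770),'p4':(.6093,.0998),'145':(.450,.110),'118':(.4537,-.0075),'88':(.407,.296),'62':(.404,.2025)}
t=np.array([*P[sys.argv[1]],float(sys.argv[2])])
print('d tool',(R.T@(t-p)).round(4),'turn',round(np.degrees(np.arctan2(R[1,1],R[0,1]))-13.1,2),'p',p.round(4),'z',R[:,2].round(3),s['width'],s['grasp_force'],s['time'])
```

```text
(no output)
```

Request:
advance --ticks '[[[1,0,0,0,9],[1,0,0,0,9],[1,0,0,0,9],[1,0,0,0,9],[1,0,0,0,9],[1,0,0,0,8.7],[1,0,0,0,0]]]'

```text
time: 1.18
ee_pos: [0.246, 0.5745, 0.2223]
eef_rot: [[-0.228, 0.974, 0.0], [0.974, 0.228, -0.0], [-0.0, 0.0, -1.0]]
force: [-0.6, 0.4, -0.2]
width: 0.999
grasp_force: 0.0
```

```bash
python3 d.py 145 .222
```

```text
d tool [-0.4987  0.0929  0.0005] turn 0.06 p [0.246  0.5745 0.2223] z [ 0. -0. -1.] 0.9989066305505615 0.0 1.175
```

Request:
advance --ticks '[[[1,-0.03,0.03,0,0],[1,-0.05,0.03,0,0],[1,-0.05,0.033,0,0],[1,-0.05,0,0,0],[1,-0.05,0,0,0],[1,-0.05,0,0,0],[1,-0.05,0,0,0],[1,-0.05,0,0,0]]]'

```text
time: 2.17
ee_pos: [0.4231, 0.2239, 0.2226]
eef_rot: [[-0.231, 0.973, 0.0], [0.973, 0.231, 0.0], [0.0, 0.0, -1.0]]
force: [0.8, 0.1, 0.4]
width: 1.002
grasp_force: 0.0
```

Request:
advance --ticks '[[[1,-0.05,0,0,0],[1,-0.05,0,0,0],[1,-0.0187,0,0,0],[1,0,0,0,0],[1,0,0,0,0]]]'

```text
time: 2.8
ee_pos: [0.4497, 0.1107, 0.2225]
eef_rot: [[-0.23, 0.973, 0.0], [0.973, 0.23, 0.0], [0.0, 0.0, -1.0]]
force: [-0.8, 1.1, 0.4]
width: 0.997
grasp_force: 0.0
```

```bash
python3 d.py 145 .078
```

```text
d tool [-0.0008  0.0002  0.1445] turn 0.17 p [0.4497 0.1107 0.2225] z [ 0.  0. -1.] 0.9969796762016945 0.0 2.8
```

Accurate. Down, close, lift.

Request:
advance --ticks '[[[1,0,0,0.03,0],[1,0,0,0.04,0],[1,0,0,0.04,0],[1,0,0,0.0245,0],[1,0,0,0.01,0],[1,0,0,0,0]]]'

```text
time: 3.55
ee_pos: [0.4497, 0.1103, 0.078]
eef_rot: [[-0.228, 0.974, -0.001], [0.974, 0.228, -0.0], [-0.0, -0.001, -1.0]]
force: [0.7, -1.1, -0.7]
width: 0.997
grasp_force: 0.0
```

Request:
advance --ticks '[[[0.6,0,0,0,0],[0.5,0,0,0,0],[0.42,0,0,0,0],[0.3,0,0,0,0],[0,0,0,0,0],[0,0,0,0,0],[0,0,0,0,0],[0,0,0,0,0]]]'

```text
time: 4.55
ee_pos: [0.4498, 0.1098, 0.0779]
eef_rot: [[-0.227, 0.974, -0.0], [0.974, 0.227, -0.0], [-0.0, -0.0, -1.0]]
force: [-0.7, 0.7, 0.8]
width: 0.392
grasp_force: 29.9
```

```bash
python3 d.py 145 .078
```

```text
d tool [ 0.0001  0.0003 -0.0001] turn 0.0 p [0.4498 0.1098 0.0779] z [-0. -0. -1.] 0.39187352450228413 29.8936747724656 4.55
```

Request:
advance --ticks '[[[0,0,0,-0.015,0],[0,0,0,-0.025,0],[0,0,0,-0.025,0],[0,0,0.02,-0.005,0],[0,0,0.03,0,0],[0,0.01,0.04,0,0],[0,0.03,0.04,0,0],[0,0.04,0.023,0,0]]]'

```text
time: 5.55
ee_pos: [0.5823, 0.2228, 0.149]
eef_rot: [[-0.225, 0.974, 0.001], [0.974, 0.225, -0.001], [-0.001, 0.001, -1.0]]
force: [-0.0, -0.2, -0.3]
width: 0.39
grasp_force: 29.9
```

Request:
advance --ticks '[[[0,0.04,0,0,0],[0,0.04,0,0,0],[0,0.023,0,0,0],[0,0.01,0,0,0],[0,0,0,0,0],[0,0,0,0,0]]]'

```text
time: 6.3
ee_pos: [0.5557, 0.3309, 0.1481]
eef_rot: [[-0.225, 0.974, 0.0], [0.974, 0.225, -0.001], [-0.001, 0.0, -1.0]]
force: [0.0, -0.3, -0.5]
width: 0.395
grasp_force: 29.9
```

```bash
python3 d.py p1 .098
```

Run:
```python
from m import *
f=grab('top'); [print(*o) for o in legs(f) if o[1]<5000 and o[0][1]<230]; save(f,'t1.png')
f=grab('scene'); save(f,'s1.png')
```

```text
d tool [ 0.0017 -0.0003  0.0501] turn -0.1 p [0.5557 0.3309 0.1481] z [ 0.    -0.001 -1.   ] 0.39509893437440086 29.889990025621955 6.3
[546.  41.] 2987 0.1215 [ 0.8184 -0.1937  0.1297] [ 0.8371 -0.2144  0.1092]
[499. 174.] 2860 0.1229 [ 0.5753 -0.1046  0.1235] [ 0.5762 -0.1049  0.0984]
[562. 205.] 192 0.0439 [ 0.5139 -0.238   0.0415] [ 0.5213 -0.2387  0.0424]
```

View pics/s1.png

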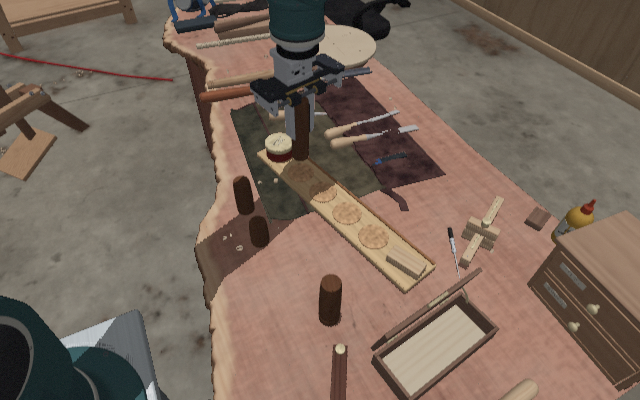

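The leg (301,135) hangs upright over pad_1. I lower it.

Request:
advance --ticks '[[[0,0.0017,0,0.015,0],[0,0,0,0.02,0],[0,0,0,0.01,0],[0,0,0,0.003,0],[0,0,0,0.0015,0],[0,0,0,0,0],[0,0,0,0,0]]]'

```text
time: 7.28
ee_pos: [0.5548, 0.3343, 0.0988]
eef_rot: [[-0.227, 0.974, 0.0], [0.974, 0.227, 0.0], [0.0, 0.001, -1.0]]
force: [0.3, -0.4, -1.0]
width: 0.395
grasp_force: 29.9
```

```bash
python3 d.py p1 .097
```

```text
d tool [-0.0017 -0.0002  0.0018] turn 0.01 p [0.5548 0.3343 0.0988] z [ 0.  0. -1.] 0.39520836002313514 29.890043508275994 7.275
```

Request:
advance --ticks '[[[0,-0.0016,0,0,0],[0,0,0,0.001,0],[0,0,0,0.0007,0],[0,0,0,0,0],[0,0,0,0,0]]]'

```text
time: 7.9
ee_pos: [0.5551, 0.3326, 0.097]
eef_rot: [[-0.227, 0.974, 0.0], [0.974, 0.227, 0.0], [0.0, 0.0, -1.0]]
force: [-1.9, -0.8, 4.3]
width: 0.394
grasp_force: 29.9
```

```bash
python3 d.py p1 .097
```

```text
d tool [-0.0001 -0.0001 -0.    ] turn 0.01 p [0.5551 0.3326 0.097 ] z [ 0.  0. -1.] 0.3943084391879549 29.924802926543634 7.9
```

Contact (4 N). I release and rise straight up until the tips are clear of the top (TCP z at least 0.19).

Request:
advance --ticks '[[[0.5,0,0,0,0],[0.6,0,0,0,0],[0.8,0,0,0,0],[1,0,0,0,0],[1,0,0,0,0],[1,0,0,-0.01,0],[1,0,0,-0.03,0],[1,0,0,-0.04,0]]]'

```text
time: 8.9
ee_pos: [0.5547, 0.3324, 0.1777]
eef_rot: [[-0.227, 0.974, -0.001], [0.974, 0.227, -0.001], [-0.001, -0.001, -1.0]]
force: [-0.2, 0.8, -0.4]
width: 0.999
grasp_force: 0.0
```

Request:
advance --ticks '[[[1,0,0,-0.035,0],[1,0,0,-0.02,0],[1,0,0,0,0]]]'

```text
time: 9.28
ee_pos: [0.5556, 0.3329, 0.2337]
eef_rot: [[-0.227, 0.974, 0.002], [0.974, 0.227, 0.002], [0.001, 0.003, -1.0]]
force: [-0.4, -0.4, -0.4]
width: 0.999
grasp_force: 0.0
```

```bash
python3 d.py 118 .2
```

```text
d tool [-0.3085 -0.1766  0.0329] turn 0.01 p [0.5556 0.3329 0.2337] z [ 0.002  0.002 -1.   ] 0.998962405086372 0.0 9.275
```

Request:
advance --ticks '[[[1,-0.02,-0.01,0,0],[1,-0.04,-0.03,0,0],[1,-0.05,-0.03,0,0],[1,-0.05,-0.03,0,0],[1,-0.05,-0.03,0,0],[1,-0.05,-0.03,0,0],[1,-0.03,-0.01,0.015,0],[1,-0.0185,-0.0066,0.018,0]]]'

```text
time: 10.28
ee_pos: [0.4524, -0.0094, 0.1982]
eef_rot: [[-0.225, 0.974, 0.0], [0.974, 0.225, 0.0], [0.0, 0.0, -1.0]]
force: [0.8, 0.4, 0.3]
width: 1.0
grasp_force: 0.0
```

Request:
advance --ticks '[[[1,0,0,0,0],[1,0,0,0,0],[1,0,0,0,0]]]'

```text
time: 10.65
ee_pos: [0.4533, -0.0071, 0.1991]
eef_rot: [[-0.228, 0.974, 0.0], [0.974, 0.228, 0.0], [-0.0, 0.0, -1.0]]
force: [-1.0, -0.2, 0.5]
width: 1.0
grasp_force: 0.0
```

```bash
python3 d.py 118 .06
```

Run:
```python
from m import *
f=grab('scene'); [print(*o) for o in legs(f) if 220<o[0][0]<350 and o[1]<3000]; save(f,'s2.png')
```

```text
d tool [-0.0005  0.0002  0.1391] turn 0.08 p [ 0.4533 -0.0071  0.1991] z [ 0.  0. -1.] 1.0000821388074128 0.0 10.65
[288. 145.] 366 0.1629 [0.5448 0.3357 0.1641] [0.5484 0.3362 0.0149]
[242. 191.] 482 0.0887 [0.4061 0.2936 0.0878] [0.4066 0.2956 0.0167]
[258. 228.] 358 0.0634 [0.4026 0.2002 0.0621] [0.4036 0.2019 0.0166]
[330. 296.] 880 0.1187 [ 0.4518 -0.0094  0.1178] [ 0.4524 -0.0085  0.0164]
```

View pics/s2.png

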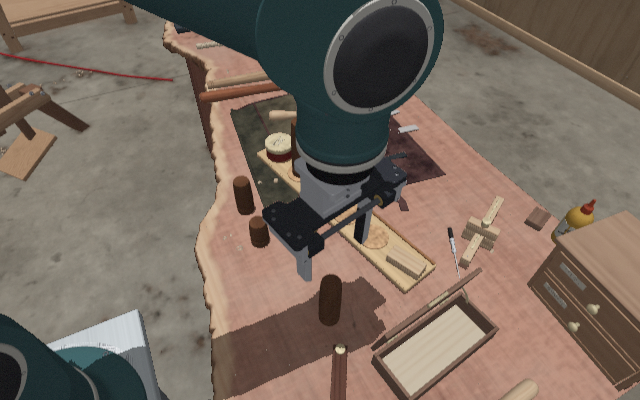

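leg_118 (330,300) sits under the open jaws, and leg_145 stands behind the gripper, partly hidden. I grasp leg_118.

Request:
advance --ticks '[[[1,0,0,0.03,0],[1,0,0,0.04,0],[1,0,0,0.04,0],[1,0,0,0.02,0],[1,0,0,0.009,0],[1,0,0,0,0]]]'

```text
time: 11.45
ee_pos: [0.4531, -0.0077, 0.0599]
eef_rot: [[-0.227, 0.974, -0.0], [0.974, 0.227, -0.0], [-0.0, -0.0, -1.0]]
force: [0.3, -0.1, 0.7]
width: 1.001
grasp_force: 0.0
```

Request:
advance --ticks '[[[0.6,0,0,0,0],[0.5,0,0,0,0],[0.42,0,0,0,0],[0.3,0,0,0,0],[0,0,0,0,0],[0,0,0,0,0],[0,0,0,0,0]]]'

```text
time: 12.32
ee_pos: [0.453, -0.0079, 0.0598]
eef_rot: [[-0.227, 0.974, 0.0], [0.974, 0.227, -0.0], [-0.0, -0.0, -1.0]]
force: [-0.7, 0.5, -0.8]
width: 0.396
grasp_force: 29.9
```

```bash
python3 d.py p2 .06
```

```text
d tool [ 0.2286  0.1767 -0.0003] turn 0.01 p [ 0.453  -0.0079  0.0598] z [ 0. -0. -1.] 0.39613607981773996 29.91269715508679 12.325
```

Request:
advance --ticks '[[[0,0,0,-0.015,0],[0,0,0,-0.025,0],[0,0,0,-0.025,0],[0,0.02,0.02,-0.005,0],[0,0.03,0.03,0,0],[0,0.04,0.04,0,0],[0,0.04,0.04,0,0],[0,0.04,0.03,0,0]]]'

```text
time: 13.32
ee_pos: [0.5713, 0.1956, 0.1309]
eef_rot: [[-0.227, 0.974, 0.001], [0.974, 0.227, -0.0], [-0.0, 0.001, -1.0]]
force: [-0.1, -1.4, -0.9]
width: 0.394
grasp_force: 29.9
```

Request:
advance --ticks '[[[0,0.03,0.0167,0,0],[0,0.02,0,0,0],[0,0.0086,0,0,0],[0,0,0,0,0],[0,0,0,0,0],[0,0,0,0,0]]]'

```text
time: 14.08
ee_pos: [0.5734, 0.2539, 0.1299]
eef_rot: [[-0.226, 0.974, 0.0], [0.974, 0.226, -0.0], [-0.0, 0.0, -1.0]]
force: [-0.1, -0.1, -0.2]
width: 0.395
grasp_force: 29.9
```

```bash
python3 d.py p2 .08
```

```text
d tool [0.001  0.     0.0499] turn -0.06 p [0.5734 0.2539 0.1299] z [ 0. -0. -1.] 0.39524672090071744 29.911278916115407 14.075
```

Request:
advance --ticks '[[[0,0,0,0.015,0],[0,0,0,0.02,0],[0,0,0,0.01,0],[0,0,0,0.003,0],[0,0,0,0.0015,0],[0,0,0,0,0],[0,0,0,0,0]]]'

```text
time: 14.95
ee_pos: [0.5735, 0.2549, 0.0807]
eef_rot: [[-0.227, 0.974, 0.001], [0.974, 0.227, 0.0], [0.0, 0.001, -1.0]]
force: [-0.2, 0.7, -1.4]
width: 0.395
grasp_force: 29.9
```

```bash
python3 d.py p2 .079
```

```text
d tool [-0.0001 -0.0003  0.0017] turn 0.01 p [0.5735 0.2549 0.0807] z [ 0.001  0.    -1.   ] 0.3949577777688309 29.911293263794505 14.95
```

Request:
advance --ticks '[[[0,0,0,0.001,0],[0,0,0,0.0009,0],[0,0,0,0,0],[0,0,0,0,0]]]'

```text
time: 15.45
ee_pos: [0.5733, 0.2549, 0.0787]
eef_rot: [[-0.227, 0.974, 0.0], [0.974, 0.227, 0.0], [0.0, 0.0, -1.0]]
force: [-1.8, -0.5, 6.5]
width: 0.398
grasp_force: 29.9
```

```bash
python3 d.py p2 .079
```

```text
d tool [-0.0001 -0.0002 -0.0003] turn 0.01 p [0.5733 0.2549 0.0787] z [ 0.  0. -1.] 0.39788166948209425 29.949444914345804 15.45
```

Contact. Release and rise.

Request:
advance --ticks '[[[0.5,0,0,0,0],[0.6,0,0,0,0],[0.8,0,0,0,0],[1,0,0,0,0],[1,0,0,0,0],[1,0,0,-0.01,0],[1,0,0,-0.03,0],[1,0,0,-0.04,0]]]'

```text
time: 16.45
ee_pos: [0.5729, 0.2546, 0.1594]
eef_rot: [[-0.227, 0.974, -0.001], [0.974, 0.227, -0.001], [-0.001, -0.001, -1.0]]
force: [0.6, -0.3, 0.9]
width: 1.0
grasp_force: 0.0
```

Request:
advance --ticks '[[[1,0,0,-0.03,0],[1,0,0,-0.01,0],[1,0,0,0,0],[1,0,0,0,0]]]'

```text
time: 16.95
ee_pos: [0.5728, 0.2547, 0.1972]
eef_rot: [[-0.227, 0.974, -0.001], [0.974, 0.227, -0.001], [-0.001, -0.002, -1.0]]
force: [-1.0, 0.1, -0.5]
width: 0.999
grasp_force: 0.0
```

```bash
python3 d.py 62 .2
```

```text
d tool [-0.0125 -0.1762 -0.0025] turn 0.0 p [0.5728 0.2547 0.1972] z [-0.001 -0.001 -1.   ] 0.9993302978491342 0.0 16.95
```

Request:
advance --ticks '[[[1,-0.0125,-0.02,0,0],[1,0,-0.04,0,0],[1,0,-0.04,0,0],[1,0,-0.04,0,0],[1,0,-0.0262,0.01,0],[1,0,-0.01,0.03,0],[1,0,0,0.03,0],[1,0,0,0,0]]]'

```text
time: 17.95
ee_pos: [0.4033, 0.2018, 0.1266]
eef_rot: [[-0.227, 0.974, -0.003], [0.974, 0.227, -0.003], [-0.002, -0.004, -1.0]]
force: [0.1, -0.3, -0.3]
width: 0.995
grasp_force: 0.0
```

Request:
advance --ticks '[[[1,0,0,0,0],[1,0,0,0,0]]]'

```text
time: 18.2
ee_pos: [0.405, 0.2029, 0.1292]
eef_rot: [[-0.227, 0.974, 0.001], [0.974, 0.227, 0.001], [0.0, 0.001, -1.0]]
force: [-0.4, 0.2, 1.3]
width: 1.002
grasp_force: 0.0
```

```bash
python3 d.py 62 .034
```

Run:
```python
from m import *
f=grab('scene'); [print(*o) for o in legs(f) if 220<o[0][0]<380 and o[1]<3000]; save(f,'s3.png')
```

```text
d tool [-0.0003 -0.0012  0.0952] turn 0.0 p [0.405  0.2029 0.1292] z [ 0.001  0.001 -1.   ] 1.0024755398441625 0.0 18.2
[301. 147.] 635 0.1646 [0.554  0.3296 0.1641] [0.5548 0.3331 0.018 ]
[323. 170.] 767 0.1374 [0.572  0.2527 0.1369] [0.5725 0.2547 0.0165]
[277. 175.] 349 0.1897 [0.4583 0.2089 0.1917] [0.4581 0.2141 0.0092]
[243. 191.] 459 0.0888 [0.4064 0.2918 0.0879] [0.4071 0.2931 0.0158]
[228. 204.] 267 0.1803 [0.3548 0.1837 0.181 ] [0.3549 0.1871 0.0075]
[258. 227.] 364 0.0631 [0.4032 0.2006 0.062 ] [0.4037 0.201  0.0167]
```

View pics/s3.png

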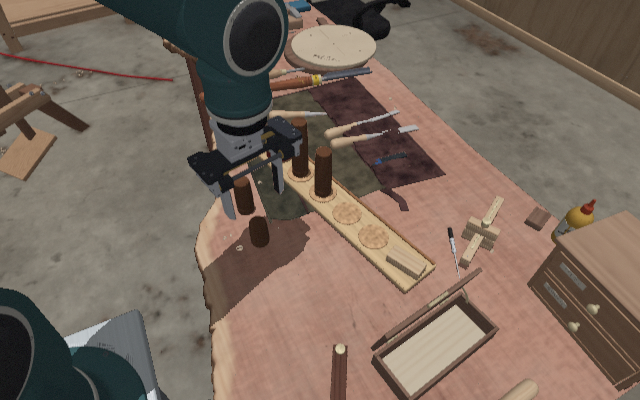

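Both tall legs stand centred on their pads, at (301,150) and (323,173), and their tops are at the right heights and positions. leg_62 (259,232) is under the jaws.

Request:
advance --ticks '[[[1,0,-0.001,0.03,0],[1,0,0,0.03,0],[1,0,0,0.02,0],[1,0,0,0.01,0],[1,0,0,0.005,0],[1,0,0,0,0]]]'

```text
time: 19.0
ee_pos: [0.4037, 0.2026, 0.0337]
eef_rot: [[-0.227, 0.974, 0.0], [0.974, 0.227, 0.0], [0.0, 0.0, -1.0]]
force: [0.6, 0.3, -0.4]
width: 1.003
grasp_force: 0.0
```

Request:
advance --ticks '[[[0.6,0,0,0,0],[0.5,0,0,0,0],[0.42,0,0,0,0],[0.3,0,0,0,0],[0,0,0,0,0],[0,0,0,0,0],[0,0,0,0,0]]]'

```text
time: 19.88
ee_pos: [0.4035, 0.2024, 0.0333]
eef_rot: [[-0.227, 0.974, -0.0], [0.974, 0.227, -0.0], [-0.0, -0.0, -1.0]]
force: [0.3, -0.1, 0.4]
width: 0.394
grasp_force: 30.0
```

```bash
python3 d.py p4 .034
```

```text
d tool [-0.1467  0.1772 -0.0007] turn 0.01 p [0.4035 0.2024 0.0333] z [-0. -0. -1.] 0.39413124691880497 29.999999217689037 19.875
```

Request:
advance --ticks '[[[0,0,0,-0.015,0],[0,0,0,-0.025,0],[0,-0.02,0,-0.025,0],[0,-0.04,0.02,-0.005,0],[0,-0.04,0.03,0,0],[0,-0.03,0.04,0,0],[0,-0.0167,0.04,0,0],[0,0,0.03,0,0]]]'

```text
time: 20.88
ee_pos: [0.5943, 0.0943, 0.1045]
eef_rot: [[-0.224, 0.974, 0.001], [0.974, 0.224, -0.001], [-0.001, 0.001, -1.0]]
force: [0.1, 0.7, -0.2]
width: 0.394
grasp_force: 30.0
```

Request:
advance --ticks '[[[0,0,0.0172,0,0],[0,0,0,0,0],[0,0,0,0,0],[0,0,0,0,0]]]'

```text
time: 21.38
ee_pos: [0.6088, 0.0997, 0.1038]
eef_rot: [[-0.227, 0.974, -0.0], [0.974, 0.227, 0.0], [0.0, -0.0, -1.0]]
force: [-0.4, -0.6, -0.4]
width: 0.389
grasp_force: 30.0
```

```bash
python3 d.py p4 .0533
```

```text
d tool [-0.      0.0005  0.0505] turn 0.0 p [0.6088 0.0997 0.1038] z [-0.  0. -1.] 0.38850459002806126 29.999980857828632 21.375
```

Request:
advance --ticks '[[[0,0,0.0005,0.015,0],[0,0,0,0.02,0],[0,0,0,0.01,0],[0,0,0,0.003,0],[0,0,0,0.002,0],[0,0,0,0,0],[0,0,0,0,0]]]'

```text
time: 22.25
ee_pos: [0.61, 0.0999, 0.0537]
eef_rot: [[-0.227, 0.974, 0.001], [0.974, 0.227, 0.0], [-0.0, 0.001, -1.0]]
force: [-0.5, 0.9, 0.5]
width: 0.397
grasp_force: 30.0
```

```bash
python3 d.py p4 .0523
```

```text
d tool [ 0.0001 -0.0008  0.0014] turn 0.01 p [0.61   0.0999 0.0537] z [ 0.001  0.    -1.   ] 0.397263478813315 29.99992148950696 22.25
```

Request:
advance --ticks '[[[0,0,-0.0006,0.0008,0],[0,0,0,0.0008,0],[0,0,0,0,0],[0,0,0,0,0]]]'

```text
time: 22.75
ee_pos: [0.6093, 0.0998, 0.0523]
eef_rot: [[-0.227, 0.974, 0.0], [0.974, 0.227, 0.0], [0.0, 0.0, -1.0]]
force: [-3.9, -0.9, 10.4]
width: 0.394
grasp_force: 30.0
```

```bash
python3 d.py p4 .0523
```

```text
d tool [0. 0. 0.] turn 0.0 p [0.6093 0.0998 0.0523] z [ 0.  0. -1.] 0.39378987338882915 30.002209529047832 22.75
```

Request:
advance --ticks '[[[0,0,0,-0.0004,0],[0.5,0,0,0,0],[0.6,0,0,0,0],[0.8,0,0,0,0],[1,0,0,0,0],[1,0,0,-0.02,0],[1,0,0,-0.04,0],[1,0,0,-0.04,0]]]'

```text
time: 23.75
ee_pos: [0.6093, 0.0995, 0.1546]
eef_rot: [[-0.226, 0.974, 0.001], [0.974, 0.226, -0.0], [-0.0, 0.001, -1.0]]
force: [0.6, -0.7, -0.2]
width: 1.001
grasp_force: 0.0
```

Request:
advance --ticks '[[[1,0,0,-0.03,0],[1,0,0,-0.015,0],[1,0,0,0,0],[1,0,0,0,0]]]'

```text
time: 24.25
ee_pos: [0.6087, 0.0997, 0.1961]
eef_rot: [[-0.227, 0.974, -0.001], [0.974, 0.227, -0.0], [-0.0, -0.002, -1.0]]
force: [0.1, -0.0, -0.8]
width: 1.0
grasp_force: 0.0
```

```bash
python3 d.py 88 .2
```

```text
d tool [ 0.2369 -0.1519 -0.0037] turn 0.01 p [0.6087 0.0997 0.1961] z [-0.001 -0.    -1.   ] 1.0004427420606423 0.0 24.25
```

Request:
advance --ticks '[[[1,0,-0.03,0,0],[1,0,-0.05,0,0],[1,0.02,-0.05,0,0],[1,0.05,-0.0219,0,0],[1,0.05,0,0,0],[1,0.05,0,0,0],[1,0.04,0,0,0],[1,0.0269,0,0,0]]]'

```text
time: 25.25
ee_pos: [0.4064, 0.2975, 0.1961]
eef_rot: [[-0.228, 0.974, -0.001], [0.974, 0.228, -0.001], [-0.001, -0.002, -1.0]]
force: [0.7, 0.2, -0.3]
width: 0.998
grasp_force: 0.0
```

Request:
advance --ticks '[[[1,0,0,0.02,0],[1,0,0,0.03,0],[1,0,0,0,0],[1,0,0,0,0]]]'

```text
time: 25.75
ee_pos: [0.4078, 0.2959, 0.1476]
eef_rot: [[-0.227, 0.974, -0.0], [0.974, 0.227, -0.0], [-0.0, -0.0, -1.0]]
force: [-0.7, 0.9, 0.6]
width: 1.001
grasp_force: 0.0
```

```bash
python3 d.py 88 .045
```

Run:
```python
from m import *
f=grab('scene'); [print(*o) for o in legs(f) if 220<o[0][0]<380 and o[1]<3000]; save(f,'s4.png')
```

```text
d tool [ 0.0003 -0.0007  0.1026] turn -0.01 p [0.4078 0.2959 0.1476] z [-0. -0. -1.] 1.0012230362161707 0.0 25.75
[273.  15.] 283 0.0535 [0.7991 1.0858 0.0519] [0.7951 1.0979 0.088 ]
[289. 145.] 1315 0.1661 [0.505  0.3163 0.1723] [0.512  0.323  0.0605]
[323. 170.] 770 0.1374 [0.5717 0.2526 0.1369] [0.574  0.2537 0.018 ]
[242. 191.] 487 0.0889 [0.4062 0.2941 0.0879] [0.4067 0.2954 0.0165]
[375. 225.] 486 0.082 [0.6085 0.0983 0.081 ] [0.6095 0.0995 0.0166]
```

View pics/s4.png

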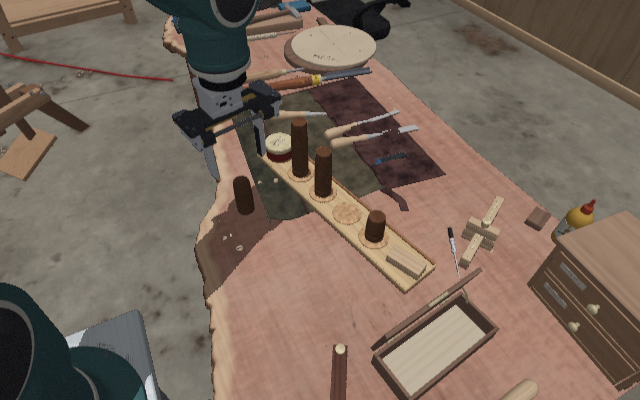

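leg_62 (375,228) stands on pad_4 and leg_88 (243,195) is under the jaws.

Request:
advance --ticks '[[[1,0,-0.0006,0.03,0],[1,0,0,0.03,0],[1,0,0,0.03,0],[1,0,0,0.0126,0],[1,0,0,0,0],[1,0,0,0,0]]]'

```text
time: 26.55
ee_pos: [0.4076, 0.2963, 0.0457]
eef_rot: [[-0.227, 0.974, 0.001], [0.974, 0.227, 0.001], [0.001, 0.001, -1.0]]
force: [0.0, 0.3, -0.3]
width: 1.001
grasp_force: 0.0
```

Request:
advance --ticks '[[[0.6,0,0,0,0],[0.5,0,0,0,0],[0.42,0,0,0,0],[0.3,0,0,0,0],[0,0,0,0,0],[0,0,0,0,0],[0,0,0,0,0]]]'

```text
time: 27.42
ee_pos: [0.407, 0.2959, 0.0445]
eef_rot: [[-0.227, 0.974, 0.0], [0.974, 0.227, -0.0], [-0.0, -0.0, -1.0]]
force: [-0.6, 0.3, 0.4]
width: 0.392
grasp_force: 30.0
```

```bash
python3 d.py p3 .045
```

```text
d tool [-0.1576  0.1525 -0.0004] turn 0.01 p [0.407  0.2959 0.0445] z [ 0. -0. -1.] 0.3917006352844672 30.000010645017028 27.425
```

Request:
advance --ticks '[[[0,0,0,-0.015,0],[0,0,0,-0.025,0],[0,-0.02,0,-0.025,0],[0,-0.04,0,-0.005,0],[0,-0.04,0,0,0],[0,-0.04,0.01,0,0],[0,-0.0176,0.03,0,0],[0,0,0.04,0,0]]]'

```text
time: 28.42
ee_pos: [0.5218, 0.1591, 0.116]
eef_rot: [[-0.224, 0.974, 0.001], [0.974, 0.224, 0.0], [0.0, 0.001, -1.0]]
force: [-0.9, 0.9, -0.1]
width: 0.392
grasp_force: 30.0
```

Request:
advance --ticks '[[[0,0,0.04,0,0],[0,0,0.02,0,0],[0,0,0.0125,0,0],[0,0,0,0,0],[0,0,0,0,0],[0,0,0,0,0]]]'

```text
time: 29.18
ee_pos: [0.5907, 0.177, 0.1148]
eef_rot: [[-0.227, 0.974, -0.0], [0.974, 0.227, 0.0], [0.0, -0.0, -1.0]]
force: [0.1, 0.5, -0.2]
width: 0.397
grasp_force: 30.0
```

```bash
python3 d.py p3 .0645
```

```text
d tool [-0.0001  0.0006  0.0503] turn 0.01 p [0.5907 0.177  0.1148] z [-0.  0. -1.] 0.3968798900454787 29.999829344451427 29.175
```

Request:
advance --ticks '[[[0,0,0.0003,0.015,0],[0,0,0,0.02,0],[0,0,0,0.01,0],[0,0,0,0.003,0],[0,0,0,0.002,0],[0,0,0,0,0],[0,0,0,0,0]]]'

```text
time: 30.05
ee_pos: [0.5917, 0.1771, 0.0649]
eef_rot: [[-0.227, 0.974, 0.0], [0.974, 0.227, 0.0], [0.0, 0.001, -1.0]]
force: [-0.1, -0.1, -0.2]
width: 0.395
grasp_force: 30.0
```

```bash
python3 d.py p3 .0637
```

```text
d tool [-0.     -0.0004  0.0012] turn 0.01 p [0.5917 0.1771 0.0649] z [ 0.  0. -1.] 0.39523832960865124 30.00001212581992 30.05
```

Request:
advance --ticks '[[[0,0,-0.0004,0.0007,0],[0,0,0,0.0006,0],[0,0,0,0,0],[0,0,0,0,0]]]'

```text
time: 30.55
ee_pos: [0.5912, 0.177, 0.0635]
eef_rot: [[-0.227, 0.974, 0.0], [0.974, 0.227, 0.0], [0.0, 0.0, -1.0]]
force: [-2.9, -0.7, 5.5]
width: 0.392
grasp_force: 30.0
```

```bash
python3 d.py p3 .0635
```

```text
d tool [-0.      0.0001  0.    ] turn 0.01 p [0.5912 0.177  0.0635] z [ 0.  0. -1.] 0.39209797372117083 30.00209977850318 30.55
```

Request:
advance --ticks '[[[0.5,0,0,0,0],[0.6,0,0,0,0],[0.8,0,0,0,0],[1,0,0,0,0],[1,0,0,-0.01,0],[1,0,0,-0.04,0],[1,0,0,-0.04,0],[1,0,0,-0.04,0]]]'

```text
time: 31.55
ee_pos: [0.5911, 0.1768, 0.1953]
eef_rot: [[-0.227, 0.974, 0.0], [0.974, 0.227, 0.0], [-0.0, 0.0, -1.0]]
force: [1.1, 0.6, -0.1]
width: 0.999
grasp_force: 0.0
```

Request:
advance --ticks '[[[1,0,0,-0.015,0],[1,0,0,0,0],[1,0,-0.03,0,0],[1,-0.03,-0.05,0,0],[1,-0.05,-0.05,0,0],[1,-0.05,-0.04,0,0],[1,-0.05,0,0,0],[1,-0.05,0,0,0]]]'

```text
time: 32.55
ee_pos: [0.4822, -0.0784, 0.2075]
eef_rot: [[-0.227, 0.974, -0.001], [0.974, 0.227, 0.0], [0.001, -0.001, -1.0]]
force: [1.5, 1.1, -0.5]
width: 1.002
grasp_force: 0.0
```

Request:
advance --ticks '[[[1,-0.05,0,0,0],[1,0,0,0,0],[1,0,0,0,0]]]'

```text
time: 32.92
ee_pos: [0.4935, -0.1254, 0.2072]
eef_rot: [[-0.227, 0.974, -0.002], [0.974, 0.227, -0.0], [0.0, -0.002, -1.0]]
force: [-0.6, 0.8, 0.1]
width: 1.001
grasp_force: 0.0
```

Run:
```python
from m import *
f=grab('top'); [print(*o) for o in legs(f) if 220<o[0][0]<400 and o[1]<3000]
f=grab('scene'); [print(*o) for o in legs(f) if 220<o[0][0]<400 and o[1]<3000]; save(f,'s5.png')
```

```text
[387. 156.] 345 0.0832 [0.6097 0.101  0.0812] [0.6101 0.1009 0.0166]
[347. 164.] 345 0.1093 [0.5916 0.1781 0.1075] [0.5913 0.1788 0.0164]
[306. 172.] 369 0.1392 [0.5721 0.254  0.1376] [0.5727 0.2548 0.0162]
[263. 181.] 464 0.166 [0.5538 0.3314 0.1645] [0.5539 0.3313 0.016 ]
[298. 146.] 991 0.1636 [0.5532 0.3296 0.1635] [0.5553 0.3336 0.0177]
[323. 170.] 757 0.1373 [0.572  0.2516 0.1367] [0.5729 0.2549 0.0172]
[271. 153.] 47 0.047 [0.5121 0.3993 0.0449] [0.5121 0.4016 0.0134]
[348. 197.] 602 0.1075 [0.5895 0.1757 0.1068] [0.5911 0.1782 0.0169]
[375. 225.] 462 0.0821 [0.6077 0.0984 0.0811] [0.6087 0.0995 0.0161]
[379. 343.] 102 0.1232 [ 0.4618 -0.1341  0.1609] [ 0.4605 -0.133   0.0213]
```

View pics/s5.png

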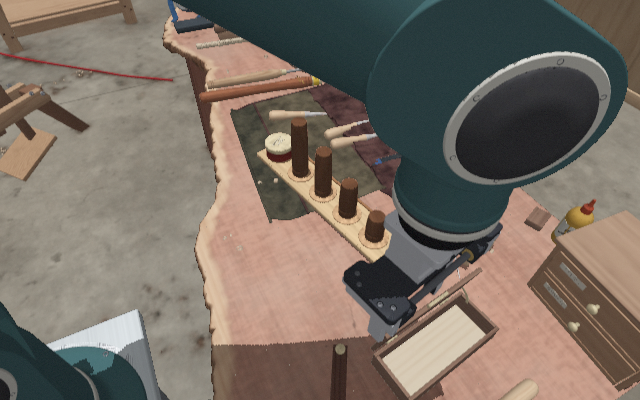

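All four legs stand upright in descending order, at (299,150), (323,173), (348,200) and (375,228). Each top is within about 2 mm of its pad centre, and the arm is clear.

```bash
python3 -c "
from plant import env
print(env.job_done())"
```

```text
the job is handed in; nothing more can be done
None
```

The four legs stand upright on their pads, tallest (145 mm) next to the wax tin down to 62 mm at the offcut end, each measured within about 2 mm of its pad centre, and the job was handed in at about 33 s.

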